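# Brace the wax jar in the clamping jig and unscrew its cap

## Task

Open the square jar of furniture wax: slide the jig's jaw up until the jar is held snug and square against the fixed stop, and lock the jaw by turning its black star knob clockwise until it is tight. Then unscrew the jar's tight green cap anticlockwise, stop turning once the threads let go, lift it straight off without lifting the jar and finish still holding it in the gripper, level and about 2 cm above the jar's mouth (do not put it down). Leave the jar clamped and everything else on the table where it is.

Things in the scene. Friction and masses are not known exactly. Their poses are not given: they have to be found in the camera images.
- jig: clamping jig, screwed to the table: plywood board 150 mm (its x) by 340 mm (its y), 18 mm thick, with an aluminium T-track along its y axis, a fixed wooden stop block at its +y end and a sliding wooden jaw. Origin: centre of the board's underside, on the table; z up. The jar stands on the board's top, 18 mm above the origin.
- stop_face (a point): centre of the fixed stop's cork face, which looks along the jig's -y; at y = +100 mm in the jig's frame, axes as the jig's. Stop and jaw are 90 mm wide (along x) and stand up to 55 mm above the board's top.
- jaw_face (a point): centre of the sliding jaw's cork face, which looks along the jig's +y towards the stop; axes as the jig's; moves with the jaw. Behind the face the upright plate is 20 mm thick, behind that lies a low deck (top 24 mm above the board, 66 mm wide) which carries the knob.
- jaw (a joint): how far the jaw has slid (m) along the jig's +y, towards the stop: 0 fully open (145 mm between the faces), 0.085 its end; 0.075 with the 70 mm jar clamped snug. Unlocked (knob below 0.4) it slides with 1 to 2 N and stays where it is left; it pushes the jar along (up to 5 N more) until that meets the stop; a push of 10 to 15 N seats it.
- knob (a joint): star knob's angle (rad), growing as it is turned CLOCKWISE seen from above: starts loose at 0 to 0.25, tight from 1.0 on, stops dead at 1.4. It resists with about 0.2 N m, 0.35 N m near the stop, and stays where it is left.
- knob_grip (a point): point on the star knob's vertical axis at the height to grip it, 66 mm above the table: the black round knob is 40 mm across, its rim 21 mm high (55 to 76 mm above the table). It stands 78 mm behind the jaw's face (towards the jig's -y). The deck below it lies 42 mm above the table: keep fingertips above that.
- jar: amber glass jar: square body 70 by 70 mm, 68 mm high (sides along its x and y), round neck, 94 mm high to the mouth's rim, about 0.4 kg. Origin: centre of its underside; z up. It stands loose on the jig's board between jaw and stop, up to 25 mm short of the stop and a little askew; pushed by the jaw it slides and squares itself to the stop.
- cap: green ribbed screw cap on the jar, 67 mm across, 20 mm high, 45 g. Origin: centre of its lower edge, which when screwed down is 80.5 mm above the jar's underside (98.5 mm above the table); z up; screwed down its axes agree with the jar's. Opens ANTICLOCKWISE seen from above, rising 2.5 mm; a springy liner makes it tight (0.5 to 1 N m).
- cap_grip (a point): point on the cap's axis at the height to grip it from above, 13 mm above the cap's lower edge and 7 mm below its top.
- cap_edge (a point): point on the cap 30 mm from its axis along the cap's x axis, 10 mm above its lower edge; it goes round with the cap. The cap's three lugs come free of the jar's thread after a turn of 0.85 rad (49 degrees); at about 1.5 rad they would run against the next thread: turn it 1.1 to 1.3 rad, then lift straight.
- wax_tin: bystander: flat round wax tin with brass lid, 86 mm across, 32 mm high; origin under its centre
- glue_bottle: bystander: yellow glue bottle, 54 mm across, 150 mm high; origin under its centre
- brush: bystander: wooden-handled brush lying on the table along its x axis
- sanding_block: bystander: cork sanding block 100 by 65 by 34 mm; origin under its centre
- screwdriver: bystander: screwdriver lying on the table along its x axis
- stain_tin: bystander: round tin of wood stain, 76 mm across, 89 mm high; origin under its centre
- hammer: bystander: hammer lying on the table along its x axis
Mind the look-alikes: they are no part of the job. Several things have the shape of the cap; the one meant has the colours described above.

How it is judged:
On the way, in this order (a step that is already met when the one before it is completed fails the run):
1. the jar is held snug and square between stop and jaw and the knob is tight (y of jar in the frame of jaw_face below 0.0375 m and y of jar in the frame of stop_face above -0.0375 m and angle between the x axis of jar and the x axis of jig, either way round below 0.07 rad and value of joint knob above 1 rad and z of jar in the frame of jig below 0.021 m and angle between jar's own z axis and vertical below 0.06 rad), for 0.2 s.
2. the cap has been turned off its threads while the jar stays braced (all of step 1 and y of cap_edge in the frame of jar above 0.02 m), for 0.1 s.
At the end, for the whole second after the job is handed in: Gripper holds the cap still, level within 0.15 rad, lower edge 3 to 45 mm above the jar's rim, within 20 mm of its axis, not touching the jar; the jar stands on the board, within 2.5 mm of both faces, square within 0.07 rad; knob at 1.0 rad or more (all of step 1 and z of cap in the frame of jar between 0.097 and 0.139 m and horizontal distance between cap and jar below 0.02 m and angle between cap's own z axis and vertical below 0.15 rad and contact force between cap and the fingers above 2 N and contact force between cap and jar below 0.05 N and linear speed of cap below 0.03 m/s and linear speed of jar below 0.02 m/s); the arm keeps its last pose, push and grip.
It fails at once if the jar is lifted off the board or tipped (z of jar in the frame of jig above 0.026 m or angle between jar's own z axis and vertical above 0.15 rad).
It fails at once if the jar spins round in the jig (angle between the x axis of jar and the x axis of jig, either way round above 0.35 rad).
It fails at once if the cap is turned on well past the point where its threads let go (more than about 120 degrees) (x of cap_edge in the frame of jar below -0.015 m).
It fails at once if a bystander is disturbed (moved more than 20 mm) (distance of any of wax_tin, glue_bottle, brush, sanding_block, screwdriver, stain_tin, hammer from where it was at the start of the episode above 0.02 m).
It also fails if it takes over 48 s, if anything falls off the work surface, if the arm or the gripper's body presses on something with over 40 N, if the wrist force passes 120 N, or if a joint passes its speed limit or range.

## Robot

A 7-joint arm with a two-finger parallel gripper is mounted at the origin on the work surface. World frame = base frame: x ahead of the robot, y to its left, z up, the work surface at z = 0. Lengths are in m, angles in rad, forces in N, time in s.
With the tool pointing down it reaches from about 0.35 to 0.9 m from the base axis. Payload 8.1 kg.
Tool frame: the origin (TCP) lies at the very end of the fingers, on their centre line; the grasp point (between the pads) lies 19 mm behind it; z points along the fingers, y is the line along which they close (so a half turn about z gives the same grasp; the last joint's range is limited). The gripper opens to 92 mm and grips with 3 to 60 N. Pads are 19 mm wide; open, the fingers measure 130 mm over their backs; the gripper's body (75 mm by 190 mm) begins 47 mm behind the grasp point.
Start: joints at [-1.341, 0.434, 0.025, 1.573, -0.012, 1.134, -0.075], TCP at [0.204, 0.591, 0.227] pointing down, gripper open.
Joint ranges: [-2.62, 2.62], [-0.44, 2.09], [-1.27, 1.32], [0.08, 2.57], [-1.32, 4.46], [0.12, 2], [-2.74, 2.74]. Speed limits (rad/s): [2.22, 2.22, 3.01, 3.01, 3.14, 3.14, 3.14].

## Interface

Orientations are given as a unit quaternion [x, y, z, w].
In Python, from rig import readout, optics, close_job, nets gives the robot as it stands. The module is installed in compiled form; this text tells all that it offers.
- The arm moves only by the tool arm_command, never from a script. Its argument "targets" is a list of rows, each a list of 3 entries, a list of its own where there are three numbers: the shift along the tool's x, y, z in units of 30 mm (1.0 is 30 mm), then the turn, a rotation vector about the tool's x, y, z in units of 6 degrees (1.0 is 6 degrees), then the finger opening in mm, from 0 to 91.8. A call has 1 to 20 rows; each row is the pose to reach, as a shift and turn from the pose commanded when the call began, along the tool's axes at that moment; what a row does not reach only later rows make up. A row lasts 1/12 s, in which the tool goes at most 41.7 mm and 7.16 degrees, less where a joint would pass 70% of its speed; a pose out of reach is approached as far as the arm can. A call with a gripper value outside its range is refused whole. The fingers move at their own pace and stop on an object; the grip force is fixed at half the most. Time passes only in rows, so rows that repeat a pose let the fingers close. It gives the time, the measured TCP pose, the force, the opening and the grip force at its end, in the units of the state.
- readout.get_obs(): the state, without advancing time (a new reading comes with each control period).
- optics.capture(name): name is "side" or "top" or "wrist"; returns a dict with "color" (480x640x3 uint8, blue, green, red), "depth" (480x640 float32, m along the optical axis (not along the pixel's ray), 0 where there is no reading), "K" (3x3 intrinsics, pixels), "dist_coeffs" ([k1, k2, p1, p2, k3] as OpenCV has them; the pictures are not rectified), "eye" and "orientation" of the camera in the world. Camera axes: x right, y down, z forward; pixel columns grow to the right and rows downward; lengths in m; the calibration is good to about 2 mm. A picture is of the moment at which its call begins.
- close_job(): hands the job in; it is judged then, once.
Trained networks look in the newest picture that a camera, given by its name, has taken for a name from the list of things; names that differ only in an ending like _2 or _b are one class to them, and where a whole thing is asked for, a point or a joint stands for the part that bears it (a point fixed in the world has none). Each returns a list of dicts, best first, with "p" (0 to 1); they miss things now and then, are a little off and sometimes report something else, mostly with a low value. They report only what shows in the picture. A call takes as long as a camera call. They do not tell look-alikes from the thing itself.
- nets.masks_of(target, camera): "region" (480x640 bool, what is visible of it) and "box" ([centre column, centre row, width, height] in pixels, round what is visible of it).
The state is a dict: "time_s": time; "qpos": joint angles; "qd": joint speeds; "effort": joint torques, N m; "position": TCP position; "tcp_rot": TCP orientation; "ft_force": force on the tool from outside, world axes, zero at the start; "torque": the same for the moment, N m; "finger_gap": finger opening in m; "grip_force": force on a finger pad.
Only numpy, scipy, OpenCV 4.12 (cv2) and the standard library are available. Lean on these libraries where they do the work, as an engineer would, in place of code of your own. Each camera call takes 0.05 s, during which the arm holds its last target. There are 200 camera calls.

## Working session

There is one attempt and no reset: what is moved stays moved. The work goes in short steps, Python scripts to look and compute and a tool call to move; the robot and the scene stay as the last step left them, time stands still between calls to the robot, and variables do not carry over. Pictures are saved under pics/ and viewed, at most 10 in all, crops included, and the job is handed in when it is done.

Besides the shell and the picture viewer there is one more tool, called after ">>>" as name([rows], argument=value, ...), one row to a line, values as JSON. arm_command: Moves the arm, as the interface text tells. Its arguments: {"type":"object","properties":{"targets":{"type":"array","items":{"type":"array"}}},"required":["targets"]}

```bash
mkdir -p pics; cat > h.py <<'E'
import numpy as np, cv2
from scipy.spatial.transform import Rotation as R
from rig import readout, optics, close_job, nets
def pts(c,mask):
    v,u=np.nonzero(mask&(c["depth"]>0)); d=c["depth"][v,u]
    n=cv2.undistortPoints(np.c_[u,v].astype(float)[:,None],np.array(c["K"]),np.array(c["dist_coeffs"]))[:,0]
    P=np.c_[n*d[:,None],d]
    return R.from_quat(c["orientation"]).apply(P)+np.array(c["eye"]),np.c_[u,v]
E
python3 - <<'E'
from h import *
o=readout.get_obs(); print({k:np.round(v,3) for k,v in o.items()})
for n in("top","side"):
    c=optics.capture(n); cv2.imwrite(f"pics/{n}0.png",c["color"]); print(n,np.round(c["eye"],3),np.round(c["orientation"],3))
    for t in("jig","jar","cap","knob","jaw"):
        for m in nets.masks_of(t,n)[:4]:
            P,_=pts(c,m["region"]); print(t,round(m["p"],2),np.round(m["box"]),np.round(np.median(P,0),3),np.round(P.min(0),3),np.round(P.max(0),3))
E
```

```text
{'time_s': np.float64(0.0), 'qpos': array([-1.341,  0.435,  0.025,  1.574, -0.012,  1.134, -0.075]), 'qd': array([ 0.   ,  0.   , -0.002, -0.001,  0.   ,  0.001,  0.001]), 'effort': array([ 0.0000e+00, -6.6785e+01,  9.8500e-01, -3.1448e+01, -6.1000e-02,
        4.3000e-02,  0.0000e+00]), 'position': array([0.204, 0.59 , 0.226]), 'tcp_rot': array([ 0.166,  0.986, -0.001, -0.   ]), 'ft_force': array([-0.649, -0.283,  0.188]), 'torque': array([0.048, 0.001, 0.036]), 'grip_force': np.float64(0.0), 'finger_gap': np.float64(0.091)}
top [ 0.359 -0.033  1.428] [-0.7    0.711 -0.047  0.033]
jig 0.76 [277. 223. 123.  74.] [0.57  0.025 0.022] [ 0.466 -0.137 -0.005] [0.698 0.231 0.119]
jar 0.72 [264. 215.  26.  23.] [0.574 0.079 0.082] [0.563 0.055 0.02 ] [0.626 0.133 0.112]
cap 0.66 [194. 223.  23.  20.] [0.586 0.298 0.022] [ 0.554  0.264 -0.003] [0.622 0.341 0.029]
cap 0.58 [276. 292.  22.  25.] [0.37  0.06  0.022] [ 0.337  0.027 -0.004] [0.403 0.095 0.028]
cap 0.56 [261. 208.  26.  23.] [0.602 0.094 0.12 ] [0.571 0.061 0.085] [0.635 0.129 0.129]
cap 0.4 [468. 236.  89.  32.] [ 0.519 -0.502  0
[... 563 characters left out ...]
0.028] [0.629 0.131 0.102]
jar 0.56 [327. 232.  73.  77.] [ 0.55  -0.023  0.021] [ 0.463 -0.14  -0.007] [0.685 0.295 0.086]
cap 0.62 [288. 197.  23.  14.] [0.581 0.293 0.019] [ 0.548  0.26  -0.002] [0.634 0.365 0.027]
cap 0.57 [266. 252.  20.  20.] [0.364 0.049 0.02 ] [ 0.335  0.023 -0.003] [0.398 0.093 0.028]
cap 0.55 [308. 188.  18.  15.] [0.69  0.324 0.019] [ 0.659  0.294 -0.004] [0.748 0.364 0.027]
cap 0.36 [330. 241.  30.  38.] [ 0.548 -0.026  0.047] [ 0.512 -0.091  0.018] [0.626 0.071 0.082]
knob 0.57 [333. 238.  11.  15.] [ 0.548 -0.057  0.074] [ 0.534 -0.07   0.041] [ 0.572 -0.031  0.082]
jaw 0.92 [330. 239.  34.  38.] [ 0.548 -0.028  0.048] [ 0.512 -0.091  0.018] [0.616 0.041 0.082]
```

View pics/top0.png

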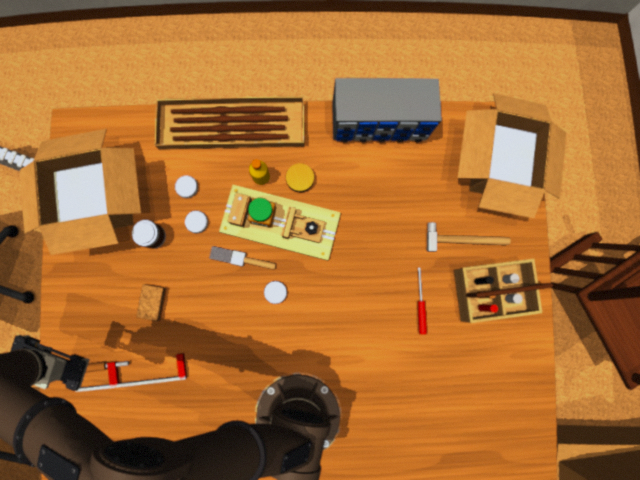

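View pics/side0.png

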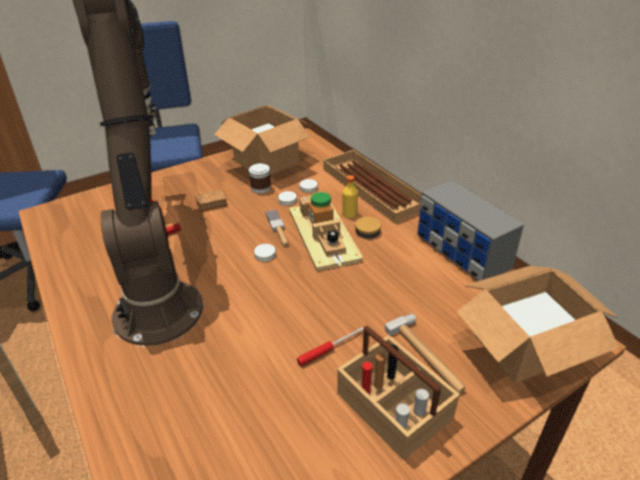

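Candidates in the top picture are white caps at (186,186), (196,222) and (275,292), and the green cap on the jar at (260,209). The green one matches the description. Other things nearby are the yellow/brass wax tin lid at (300,178) and the black knob at (312,228). Next I fit the jig coarsely and check the choice in a crop.

```bash
python3 - <<'E'
from h import *
c=optics.capture("top")
im=c["color"]; cv2.imwrite("pics/crop.png",cv2.resize(im[150:300,170:370],None,fx=4,fy=4,interpolation=cv2.INTER_CUBIC)[:600])
m=np.zeros((480,640),bool); m[180:265,210:350]=1
P,uv=pts(c,m); col=im[uv[:,1],uv[:,0]].astype(int)
hsv=cv2.cvtColor(im,cv2.COLOR_BGR2HSV)[uv[:,1],uv[:,0]].astype(int)
b=(abs(P[:,2]-.018)<.012)&(hsv[:,0]>22)&(hsv[:,0]<40)&(hsv[:,2]>130)
r=cv2.minAreaRect(P[b,:2].astype(np.float32)*1000); print("board",r,b.sum())
g=(hsv[:,0]>45)&(hsv[:,0]<75)&(hsv[:,1]>150)&(P[:,2]>.1); print("cap",np.median(P[g],0),P[g].min(0),P[g].max(0))
k=(col.max(1)<70)&(P[:,2]>.06);print("knob",np.median(P[k],0),k.sum())
E
```

```text
board ((595.66015625, 43.36224365234375), (357.3023986816406, 237.28317260742188), 85.53939819335938) 2873
cap [0.60234628 0.0943097  0.12027464] [0.57041107 0.06278757 0.10907542] [0.63462553 0.12841158 0.12723095]
knob [ 0.55266701 -0.04929482  0.07774818] 87
```

View pics/crop.png

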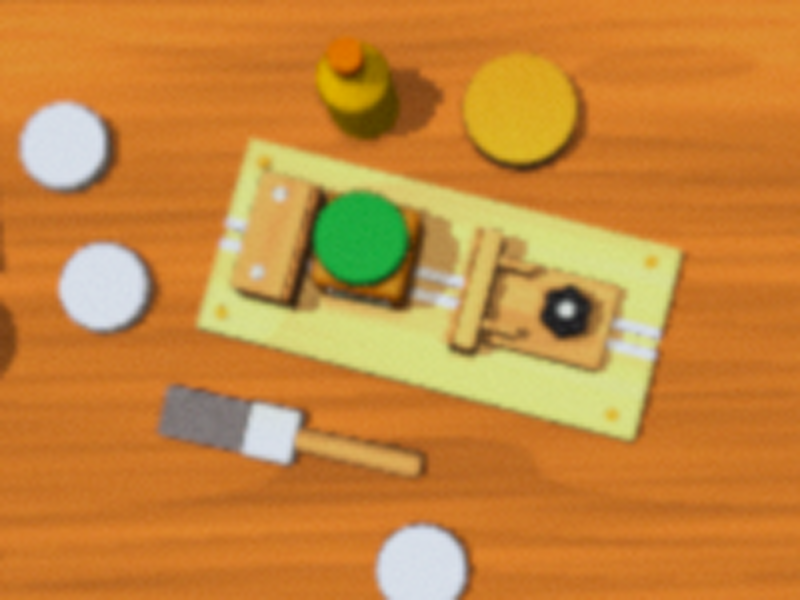

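The crop confirms it: the green cap is at crop (360,237), on the amber jar between stop (275,237) and jaw (475,290). The star knob is at (567,310), and the jig yaw is about -14.2°. I'll move above the jig for a close look.

>>> arm_command([
  [[-4, -3.2, -2.4], [0, 0, 2], 70],
  [[-18, -14.6, -2.4], [0, 0, 8.3], 70],
  [[-18, -14.6, -2.4], [0, 0, 8.3], 70],
  [[-18, -14.6, -2.4], [0, 0, 8.3], 70],
  [[-18, -14.6, -2.4], [0, 0, 8.3], 70],
  [[-18, -14.6, -2.4], [0, 0, 8.3], 70],
  [[-18, -14.6, -2.4], [0, 0, 8.3], 70],
  [[-18, -14.6, -2.4], [0, 0, 8.3], 70],
  [[-18, -14.6, -2.4], [0, 0, 8.3], 70],
  [[-18, -14.6, -2.4], [0, 0, 8.3], 70],
  [[-18, -14.6, -2.4], [0, 0, 8.3], 70],
  [[-18, -14.6, -2.4], [0, 0, 8.3], 70],
  [[-18, -14.6, -2.4], [0, 0, 8.3], 70],
  [[-18, -14.6, -2.4], [0, 0, 8.3], 70],
  [[-18, -14.6, -2.4], [0, 0, 8.3], 70],
  [[-18, -14.6, -2.4], [0, 0, 8.3], 70],
  [[-18, -14.6, -2.4], [0, 0, 8.3], 70],
  [[-18, -14.6, -2.4], [0, 0, 8.3], 70],
  [[-18, -14.6, -2.4], [0, 0, 8.3], 70],
  [[-18, -14.6, -2.4], [0, 0, 8.3], 70],
])

```text
time_s: 2.32
position: [0.5712, 0.0008, 0.2985]
tcp_rot: [0.565, 0.825, 0.0, -0.0]
ft_force: [-0.2, 0.1, -0.7]
finger_gap: 0.0699
grip_force: 0.0
```

```bash
python3 - <<'E'
from h import *
c=optics.capture("wrist"); im=c["color"]; cv2.imwrite("pics/w1.png",im)
np.savez("w1.npz",**{k:np.array(v) for k,v in c.items()})
m=np.ones((480,640),bool); P,uv=pts(c,m); h=cv2.cvtColor(im,cv2.COLOR_BGR2HSV)[uv[:,1],uv[:,0]].astype(int)
print(c["eye"],c["orientation"],np.round(readout.get_obs()["qpos"],2))
b=(abs(P[:,2]-.018)<.006)&(h[:,0]>22)&(h[:,0]<40)
r=cv2.minAreaRect(P[b,:2].astype(np.float32)*1000); print("board",r,b.sum())
g=(h[:,0]>45)&(h[:,0]<75)&(h[:,1]>120)&(P[:,2]>.11); print("cap",np.median(P[g],0),P[g].min(0),P[g].max(0),cv2.minEnclosingCircle(P[g,:2].astype(np.float32)))
k=(h[:,2]<70)&(P[:,2]>.06)&(P[:,2]<.1);print("knob",np.median(P[k],0),P[k].min(0),P[k].max(0),cv2.minEnclosingCircle(P[k,:2].astype(np.float32)))
E
```

```text
[0.54495108 0.06956145 0.45645122] [0.97385145 0.18136765 0.02442203 0.13462058] [-0.5   0.31  0.54  1.63 -0.17  1.25  0.45]
board ((593.7144775390625, 105.53782653808594), (471.2579650878906, 319.04095458984375), 46.85430145263672) 10045
cap [0.6006913  0.09803302 0.11832148] [0.56862474 0.02472022 0.11049751] [0.63319051 0.13039045 0.40336292] ((0.6118426322937012, 0.0765940248966217), 0.0556260384619236)
knob [ 0.55539654 -0.04027469  0.07542443] [ 0.53557598 -0.06418434  0.06002944] [0.64690515 0.15548628 0.08168787] ((0.578286349773407, 0.04497891291975975), 0.11133553832769394)
```

View pics/w1.png

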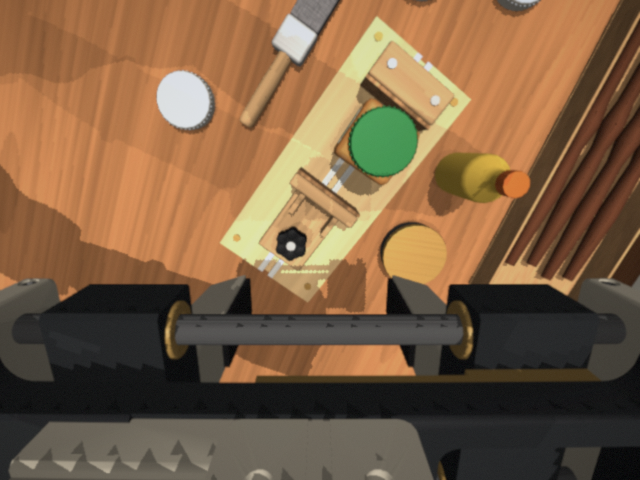

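The view shows the knob at (290,243), the jaw plate at (325,197), the jar with green cap at (384,142), the stop at (410,83), the glue bottle at (480,178) and the wax tin at (414,252). I'll refine using the board's edges and a window around the knob.

```bash
cat >> h.py <<'E'
def rays(c,uv,z):
    n=cv2.undistortPoints(np.array(uv,float)[:,None],np.array(c["K"]),np.array(c["dist_coeffs"]))[:,0]
    d=R.from_quat(c["orientation"]).apply(np.c_[n,np.ones(len(n))]); e=np.array(c["eye"])
    return e+d*((z-e[2])/d[:,2])[:,None]
def go(p,head,o=None):
    "shift/turn units to bring GRASP POINT... p is TCP target, head = heading of tool y (deg)"
    o=o or readout.get_obs(); r=R.from_quat(o["tcp_rot"]); y=r.as_matrix()[:,1]
    h=np.degrees(np.arctan2(y[1],y[0])); t=(h-head+90)%180-90
    print("shift",np.round(r.inv().apply(np.array(p)-o["position"])/.03,2),"turn z",round(t/6,2),"head now",round(h,1))
E
python3 - <<'E'
from h import *
c=dict(np.load("w1.npz")); im=c["color"]
h=cv2.cvtColor(im,cv2.COLOR_BGR2HSV)
m=np.zeros((480,640),bool); m[10:305,215:475]=1
P,uv=pts(c,m); H=h[uv[:,1],uv[:,0]].astype(int)
b=(abs(P[:,2]-.018)<.008)&(H[:,0]>20)&(H[:,0]<45)&(H[:,1]<190)
mask=np.zeros((480,640),np.uint8); mask[uv[b,1],uv[b,0]]=255
mask=cv2.morphologyEx(mask,cv2.MORPH_OPEN,np.ones((3,3)))
n,l,s,_=cv2.connectedComponentsWithStats(mask); 
vv,uu=np.nonzero(mask); Q=rays(c,np.c_[uu,vv],.018)
r=cv2.minAreaRect(Q[:,:2].astype(np.float32)*1000); print("board",r)
B=rays(c,[(222,240),(380,18),(470,98),(310,300)],.018); print(np.round(B,4)); 
for i,j in((0,1),(3,2),(1,2)): d=B[j]-B[i]; print(np.degrees(np.arctan2(d[1],d[0])),np.linalg.norm(d))
k=np.zeros((480,640),bool); k[222:262,270:312]=1; k&=(h[...,2]<75)
v,u=np.nonzero(k); q=rays(c,np.c_[u,v],.076)[:,:2].astype(np.float32); print("knob",cv2.minEnclosingCircle(q),cv2.minAreaRect(q))
g=np.zeros((480,640),bool); g[95:190,335:425]=1; g&=(h[...,0]>45)&(h[...,0]<75)&(h[...,1]>120)
P,_=pts(c,g); P=P[abs(P[:,2]-.1185)<.003]; print("cap",cv2.minEnclosingCircle(P[:,:2].astype(np.float32)),np.median(P,0))
E
```

```text
board ((589.1690063476562, 59.399940490722656), (340.2842712402344, 245.99984741210938), 89.1186752319336)
[[ 0.4647 -0.0913  0.018 ]
 [ 0.5585  0.2309  0.018 ]
 [ 0.6964  0.1919  0.018 ]
 [ 0.6088 -0.1318  0.018 ]]
73.77252820031907 0.33556480031447056
74.87339533223575 0.3353203831819221
-15.797644454802892 0.14330817199262372
knob ((0.5531539916992188, -0.044215332716703415), 0.020310597494244576) ((0.5531935691833496, -0.04420477896928787), (0.03262806311249733, 0.04024612531065941), 14.962254524230957)
cap ((0.6017725467681885, 0.09753427654504776), 0.033356621861457825) [0.60079019 0.09814073 0.11832277]
```

```bash
python3 - <<'E'
from h import *
go([.5532,-.0445,.11],19.5); go([.5532,-.0445,.048],19.5)
c=dict(np.load("w1.npz")); m=np.zeros((480,640),bool); m[150:210,425:535]=1
P,_=pts(c,m); P=P[(P[:,2]>.05)]; print("bottle",P.min(0),P.max(0),np.median(P,0))
r=R.from_quat(readout.get_obs()["tcp_rot"]); print("10mm along jig y in tool units",r.inv().apply([.267*.01,.964*.01,0])/.03)
E
```

```text
shift [-1.23 -1.11  6.28] turn z 0.29 head now 21.2
shift [-1.23 -1.11  8.35] turn z 0.29 head now 21.2
bottle [0.69765267 0.07861607 0.05032471] [0.74700665 0.13102203 0.15180559] [0.71419941 0.10334222 0.10508431]
10mm along jig y in tool units [2.67344429e-01 1.99256186e-01 2.00282624e-04]
```

>>> arm_command([
  [[-1.23, -1.11, 1.3], [0, 0, 0.3], 70],
  [[-1.23, -1.11, 2.6], [0, 0, 0.3], 70],
  [[-1.23, -1.11, 3.9], [0, 0, 0.3], 70],
  [[-1.23, -1.11, 5.2], [0, 0, 0.3], 70],
  [[-1.23, -1.11, 6.3], [0, 0, 0.3], 70],
  [[-1.23, -1.11, 7.2], [0, 0, 0.3], 70],
  [[-1.23, -1.11, 7.8], [0, 0, 0.3], 70],
  [[-1.23, -1.11, 8.1], [0, 0, 0.3], 70],
  [[-1.23, -1.11, 8.3], [0, 0, 0.3], 70],
  [[-1.23, -1.11, 8.3], [0, 0, 0.3], 60],
  [[-1.23, -1.11, 8.3], [0, 0, 0.3], 50],
  [[-1.23, -1.11, 8.3], [0, 0, 0.3], 44],
  [[-1.23, -1.11, 8.3], [0, 0, 0.3], 38],
  [[-1.23, -1.11, 8.3], [0, 0, 0.3], 30],
  [[-1.23, -1.11, 8.3], [0, 0, 0.3], 30],
])

```text
time_s: 3.62
position: [0.5539, -0.046, 0.0505]
tcp_rot: [0.578, 0.816, 0.0, 0.0]
ft_force: [-2.7, 0.5, 6.4]
finger_gap: 0.04
grip_force: 30.0
```

```bash
python3 - <<'E'
from h import *
o=readout.get_obs(); print({k:np.round(v,3) for k,v in o.items() if k!="effort"})
r=R.from_quat(o["tcp_rot"]); print("10mm along jig y in tool units",r.inv().apply([.267*.01,.964*.01,0])/.03)
c=optics.capture("wrist"); cv2.imwrite("pics/w2.png",c["color"])
E
```

```text
{'time_s': np.float64(3.617), 'qpos': array([-0.324,  0.563,  0.439,  1.953, -0.36 ,  0.701,  0.67 ]), 'qd': array([ 0.001, -0.   , -0.001,  0.001, -0.002,  0.   ,  0.   ]), 'position': array([ 0.554, -0.046,  0.051]), 'tcp_rot': array([0.578, 0.816, 0.   , 0.   ]), 'ft_force': array([-2.698,  0.532,  6.39 ]), 'torque': array([ 0.135,  0.569, -0.153]), 'grip_force': np.float64(30.001), 'finger_gap': np.float64(0.04)}
10mm along jig y in tool units [2.73826143e-01 1.90250620e-01 2.36795233e-04]
```

View pics/w2.png

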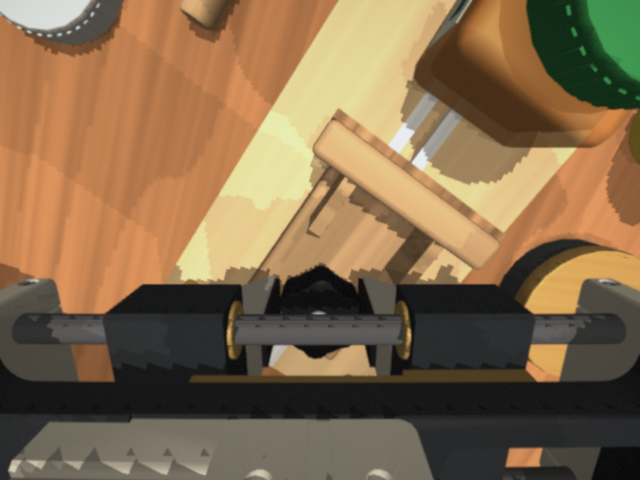

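The knob is gripped at 40 mm (image (320,310)), and the jaw plate stands about square ahead of it. Next I push along the jig's +y.

>>> arm_command([
  [[0.11, 0.076, 0], [0, 0, 0], 30],
  [[0.22, 0.152, 0], [0, 0, 0], 30],
  [[0.33, 0.228, 0], [0, 0, 0], 30],
  [[0.44, 0.304, 0], [0, 0, 0], 30],
  [[0.55, 0.38, 0], [0, 0, 0], 30],
  [[0.66, 0.456, 0], [0, 0, 0], 30],
  [[0.77, 0.532, 0], [0, 0, 0], 30],
  [[0.88, 0.608, 0], [0, 0, 0], 30],
  [[0.99, 0.684, 0], [0, 0, 0], 30],
  [[1.1, 0.76, 0], [0, 0, 0], 30],
  [[1.15, 0.8, 0], [0, 0, 0], 30],
  [[1.2, 0.83, 0], [0, 0, 0], 30],
  [[1.2, 0.83, 0], [0, 0, 0], 30],
])

```text
time_s: 4.75
position: [0.5655, -0.0042, 0.0505]
tcp_rot: [0.579, 0.816, 0.0, 0.0]
ft_force: [-3.1, -0.4, 6.8]
finger_gap: 0.04
grip_force: 30.0
```

```bash
python3 - <<'E'
from h import *
o=readout.get_obs(); print({k:np.round(v,3) for k,v in o.items() if k!="effort"})
E
```

```text
{'time_s': np.float64(4.75), 'qpos': array([-0.398,  0.575,  0.442,  1.929, -0.363,  0.715,  0.596]), 'qd': array([ 0.001, -0.001, -0.002,  0.002, -0.004, -0.   ,  0.005]), 'position': array([ 0.565, -0.004,  0.051]), 'tcp_rot': array([0.579, 0.816, 0.   , 0.   ]), 'ft_force': array([-3.072, -0.35 ,  6.847]), 'torque': array([-0.142,  0.559, -0.154]), 'grip_force': np.float64(30.001), 'finger_gap': np.float64(0.04)}
```

>>> arm_command([
  [[0.04, 0.028, 0], [0, 0, 0], 30],
  [[0.08, 0.056, 0], [0, 0, 0], 30],
  [[0.11, 0.076, 0], [0, 0, 0], 30],
  [[0.14, 0.095, 0], [0, 0, 0], 30],
])

```text
time_s: 5.08
position: [0.5666, 0.0001, 0.0505]
tcp_rot: [0.579, 0.815, 0.0, 0.0]
ft_force: [-2.7, -2.9, 7.3]
finger_gap: 0.0397
grip_force: 30.0
```

>>> arm_command([
  [[0.04, 0.028, 0], [0, 0, 0], 30],
  [[0.07, 0.048, 0], [0, 0, 0], 30],
  [[0.08, 0.057, 0], [0, 0, 0], 30],
])

```text
time_s: 5.33
position: [0.5672, 0.0023, 0.0505]
tcp_rot: [0.579, 0.815, -0.0, 0.0]
ft_force: [-4.7, -4.8, 8.5]
finger_gap: 0.0395
grip_force: 30.0
```

>>> arm_command([
  [[0.03, 0.02, 0], [0, 0, 0], 30],
  [[0.055, 0.038, 0], [0, 0, 0], 30],
  [[0.08, 0.057, 0], [0, 0, 0], 30],
  [[0.08, 0.057, 0], [0, 0, 0], 30],
])

```text
time_s: 5.67
position: [0.5672, 0.0024, 0.0505]
tcp_rot: [0.58, 0.815, -0.002, 0.001]
ft_force: [-6.6, -12.4, 10.1]
finger_gap: 0.0397
grip_force: 30.0
```

>>> arm_command([
  [[0, 0, 0], [0, 0, 0.6], 30],
  [[0, 0, 0], [0, 0, 1.2], 30],
  [[0, 0, 0], [0, 0, 1.8], 30],
  [[0, 0, 0], [0, 0, 2.4], 30],
  [[0, 0, 0], [0, 0, 3.0], 30],
  [[0, 0, 0], [0, 0, 3.6], 30],
  [[0, 0, 0], [0, 0, 4.2], 30],
  [[0, 0, 0], [0, 0, 4.8], 30],
  [[0, 0, 0], [0, 0, 5.4], 30],
  [[0, 0, 0], [0, 0, 6.0], 30],
  [[0, 0, 0], [0, 0, 6.6], 30],
  [[0, 0, 0], [0, 0, 7.2], 30],
  [[0, 0, 0], [0, 0, 7.8], 30],
  [[0, 0, 0], [0, 0, 8.4], 30],
  [[0, 0, 0], [0, 0, 9.0], 30],
  [[0, 0, 0], [0, 0, 9.6], 30],
  [[0, 0, 0], [0, 0, 10.2], 30],
  [[0, 0, 0], [0, 0, 10.8], 30],
  [[0, 0, 0], [0, 0, 11.2], 30],
  [[0, 0, 0], [0, 0, 11.2], 30],
])

```text
time_s: 7.33
position: [0.5686, 0.002, 0.0505]
tcp_rot: [0.934, 0.357, -0.0, 0.003]
ft_force: [-0.9, -12.9, 2.8]
finger_gap: 0.0397
grip_force: 30.0
```

```bash
python3 - <<'E'
from h import *
o=readout.get_obs(); print({k:np.round(v,3) for k,v in o.items() if k!="effort"}); go([.5,0,.3],0)
c=optics.capture("wrist"); cv2.imwrite("pics/w3.png",c["color"])
E
```

```text
{'time_s': np.float64(7.333), 'qpos': array([-0.622,  0.665,  0.776,  1.939, -0.639,  0.799, -0.33 ]), 'qd': array([ 0.006, -0.005, -0.012, -0.002,  0.01 , -0.005,  0.051]), 'position': array([0.569, 0.002, 0.051]), 'tcp_rot': array([ 0.934,  0.357, -0.   ,  0.003]), 'ft_force': array([ -0.897, -12.853,   2.839]), 'torque': array([-2.818e+00,  3.380e-01,  2.000e-03]), 'grip_force': np.float64(30.001), 'finger_gap': np.float64(0.04)}
shift [-1.77 -1.43 -8.32] turn z -8.04 head now -48.2
```

View pics/w3.png

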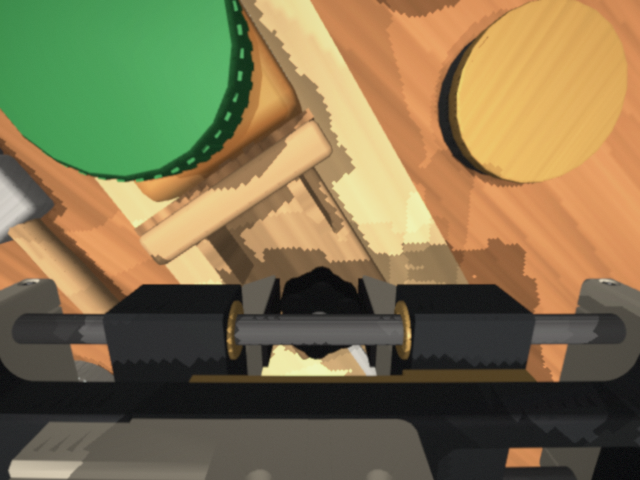

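The jaw is snug against the jar (plate at (235,190)) and the knob is still held at (320,310). I'll turn it slightly more and watch the torque.

>>> arm_command([
  [[0, 0, 0], [0, 0, 0.5], 30],
  [[0, 0, 0], [0, 0, 1.0], 30],
])

```text
time_s: 7.55
position: [0.5686, 0.0019, 0.0506]
tcp_rot: [0.952, 0.307, 0.0, 0.003]
ft_force: [-0.5, -13.4, 0.3]
finger_gap: 0.0399
grip_force: 30.0
```

```bash
python3 - <<'E'
from h import *
o=readout.get_obs(); print({k:np.round(v,3) for k,v in o.items() if k!="effort"}); go([.5,0,.3],0)
E
```

```text
{'time_s': np.float64(7.55), 'qpos': array([-0.638,  0.676,  0.803,  1.94 , -0.663,  0.809, -0.41 ]), 'qd': array([-0.1  ,  0.067,  0.176,  0.007, -0.144,  0.065, -0.495]), 'position': array([0.569, 0.002, 0.051]), 'tcp_rot': array([0.952, 0.307, 0.   , 0.003]), 'ft_force': array([ -0.542, -13.38 ,   0.332]), 'torque': array([-3.063,  0.23 ,  0.227]), 'grip_force': np.float64(29.998), 'finger_gap': np.float64(0.04)}
shift [-1.9  -1.24 -8.32] turn z -9.03 head now -54.2
```

Torque rose to about 0.35 N m after 1.28 rad of turning, so the knob is tight. I'll release, lift and look.

>>> arm_command([
  [[0, 0, 0], [0, 0, 1.0], 45],
  [[0, 0, 0], [0, 0, 1.0], 60],
  [[0, 0, 0], [0, 0, 1.0], 60],
  [[0, 0, -0.4], [0, 0, 1.0], 60],
  [[0, 0, -1.4], [0, 0, 1.0], 60],
  [[0, 0, -2.6], [0, 0, 1.0], 60],
  [[0, 0, -3.9], [0, 0, 1.0], 75],
  [[0, 0, -5.2], [0, 0, 1.0], 91],
  [[0, 0, -6.4], [0, 0, 1.0], 91],
  [[0, 0, -7.2], [0, 0, 1.0], 91],
  [[0, 0, -7.2], [0, 0, 1.0], 91],
])

```text
time_s: 8.47
position: [0.5703, 0.0057, 0.2717]
tcp_rot: [0.965, 0.26, 0.004, 0.0]
ft_force: [-1.4, -1.0, 0.2]
finger_gap: 0.0882
grip_force: 0.0
```

```bash
python3 - <<'E'
from h import *
o=readout.get_obs(); print(np.round(o["qpos"],2),o["position"],o["torque"],o["ft_force"])
c=optics.capture("wrist"); im=c["color"]; cv2.imwrite("pics/w4.png",im); np.savez("w4.npz",**{k:np.array(v) for k,v in c.items()})
P,uv=pts(c,np.ones((480,640),bool)); h=cv2.cvtColor(im,cv2.COLOR_BGR2HSV)[uv[:,1],uv[:,0]].astype(int)
g=(h[:,0]>45)&(h[:,0]<75)&(h[:,1]>120)&(abs(P[:,2]-.1185)<.004); Q=P[g]; x=cv2.minEnclosingCircle(Q[:,:2].astype(np.float32)); print("cap",x,np.median(Q,0))
go([*x[0],.16],0); go([*x[0],.0925],0)
E
```

```text
[-0.83  0.45  1.07  1.71 -0.41  1.23 -0.71] [0.57031963 0.00574979 0.27169063] [-0.09971184  0.0659454  -0.00082038] [-1.37015977 -0.97300415  0.17835102]
cap ((0.606011152267456, 0.10680834949016571), 0.03320283070206642) [0.60745861 0.1073158  0.11845342]
shift [ 2.72 -2.28  3.64] turn z -9.96 head now -59.8
shift [ 2.71 -2.29  5.89] turn z -9.96 head now -59.8
```

View pics/w4.png

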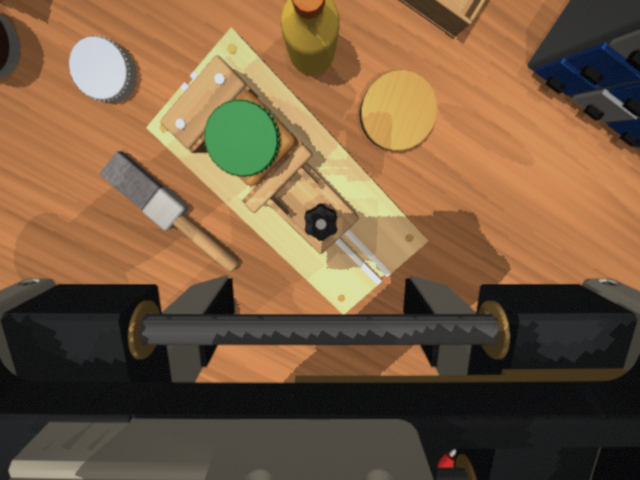

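The jar now sits snug between stop (210,95) and jaw plate (278,180), with the cap at (242,137) and the knob at (320,222). Next I approach the cap with a heading that keeps the gripper body clear of the glue bottle at (310,35).

>>> arm_command([
  [[0.9, -0.75, 0], [0, 0, 1], 91],
  [[1.8, -1.5, 0], [0, 0, 2], 91],
  [[2.72, -2.3, 0], [0, 0, 3], 91],
  [[2.72, -2.3, 0.6], [0, 0, 4], 91],
  [[2.72, -2.3, 1.2], [0, 0, 5], 91],
  [[2.72, -2.3, 1.8], [0, 0, 6], 91],
  [[2.72, -2.3, 2.4], [0, 0, 7], 91],
  [[2.72, -2.3, 2.9], [0, 0, 8], 91],
  [[2.72, -2.3, 3.3], [0, 0, 8], 91],
  [[2.72, -2.3, 3.3], [0, 0, 8], 91],
  [[2.72, -2.3, 3.3], [0, 0, 8], 91],
])

```text
time_s: 9.43
position: [0.6036, 0.1072, 0.1662]
tcp_rot: [0.988, -0.154, -0.001, 0.0]
ft_force: [-0.5, 0.8, 0.3]
finger_gap: 0.091
grip_force: 0.0
```

```bash
python3 - <<'E'
from h import *
o=readout.get_obs(); print(np.round(o["qpos"],2),o["position"],o["tcp_rot"],o["ft_force"],o["torque"])
go([.606,.108,.094],-108)
c=optics.capture("wrist"); im=c["color"]
P,uv=pts(c,np.ones((480,640),bool)); h=cv2.cvtColor(im,cv2.COLOR_BGR2HSV)[uv[:,1],uv[:,0]].astype(int)
g=(h[:,0]>45)&(h[:,0]<75)&(h[:,1]>120)&(abs(P[:,2]-.1185)<.004); Q=P[g]; print("cap",cv2.minEnclosingCircle(Q[:,:2].astype(np.float32)),np.median(Q,0))
E
```

```text
[-0.96  0.73  1.18  1.73 -0.73  1.19 -1.46] [0.6035511  0.10721552 0.16623825] [ 9.88137247e-01 -1.53571106e-01 -7.65259058e-04  3.31442553e-04] [-0.45626746  0.75980848  0.32801269] [0.03906146 0.19178668 0.01656571]
shift [ 0.07 -0.05  2.41] turn z 0.06 head now -107.7
cap ((0.6075695157051086, 0.1071847602725029), 0.033197544515132904) [0.60893807 0.10700617 0.11851737]
```

>>> arm_command([
  [[0.09, -0.05, 0.8], [0, 0, 0], 91],
  [[0.09, -0.05, 1.5], [0, 0, 0], 91],
  [[0.09, -0.05, 2.0], [0, 0, 0], 91],
  [[0.09, -0.05, 2.3], [0, 0, 0], 91],
  [[0.09, -0.05, 2.4], [0, 0, 0], 91],
  [[0.09, -0.05, 2.4], [0, 0, 0], 80],
  [[0.09, -0.05, 2.4], [0, 0, 0], 74],
  [[0.09, -0.05, 2.4], [0, 0, 0], 68],
  [[0.09, -0.05, 2.4], [0, 0, 0], 55],
  [[0.09, -0.05, 2.4], [0, 0, 0], 55],
  [[0.09, -0.05, 2.4], [0, 0, 0], 55],
])

```text
time_s: 10.4
position: [0.6075, 0.1071, 0.0956]
tcp_rot: [0.988, -0.156, 0.001, 0.0]
ft_force: [-1.8, -2.8, 5.6]
finger_gap: 0.067
grip_force: 30.0
```

```bash
python3 - <<'E'
from h import *
o=readout.get_obs(); print({k:np.round(v,3) for k,v in o.items() if k!="effort"})
E
```

```text
{'time_s': np.float64(10.4), 'qpos': array([-0.914,  0.806,  1.096,  1.793, -0.817,  1.076, -1.397]), 'qd': array([ 0.001,  0.001, -0.002, -0.   , -0.001,  0.   ,  0.002]), 'position': array([0.608, 0.107, 0.096]), 'tcp_rot': array([ 0.988, -0.156,  0.001,  0.   ]), 'ft_force': array([-1.803, -2.81 ,  5.568]), 'torque': array([-0.672,  0.479,  0.035]), 'grip_force': np.float64(30.001), 'finger_gap': np.float64(0.067)}
```

>>> arm_command([
  [[0, 0, 0], [0, 0, -0.5], 55],
  [[0, 0, -0.01], [0, 0, -1.0], 55],
  [[0, 0, -0.015], [0, 0, -1.5], 55],
  [[0, 0, -0.02], [0, 0, -2.0], 55],
  [[0, 0, -0.025], [0, 0, -2.5], 55],
  [[0, 0, -0.03], [0, 0, -3.0], 55],
])

```text
time_s: 10.9
position: [0.6082, 0.108, 0.0965]
tcp_rot: [1.0, 0.002, 0.001, -0.0]
ft_force: [1.2, -0.5, 4.1]
finger_gap: 0.0668
grip_force: 30.0
```

```bash
python3 - <<'E'
from h import *
o=readout.get_obs(); print({k:np.round(v,3) for k,v in o.items() if k!="effort"}); go([0,0,0],0)
P=[]
c=optics.capture("wrist"); cv2.imwrite("pics/w5.png",c["color"])
E
```

```text
{'time_s': np.float64(10.9), 'qpos': array([-0.883,  0.763,  1.02 ,  1.789, -0.755,  1.034, -1.136]), 'qd': array([ 0.066, -0.084, -0.153, -0.007,  0.128, -0.079,  0.513]), 'position': array([0.608, 0.108, 0.096]), 'tcp_rot': array([ 1.   ,  0.002,  0.001, -0.   ]), 'ft_force': array([ 1.187, -0.504,  4.112]), 'torque': array([-0.21 ,  0.035, -0.32 ]), 'grip_force': np.float64(30.0), 'finger_gap': np.float64(0.067)}
shift [-20.3    3.51   3.17] turn z -14.96 head now -89.7
```

View pics/w5.png

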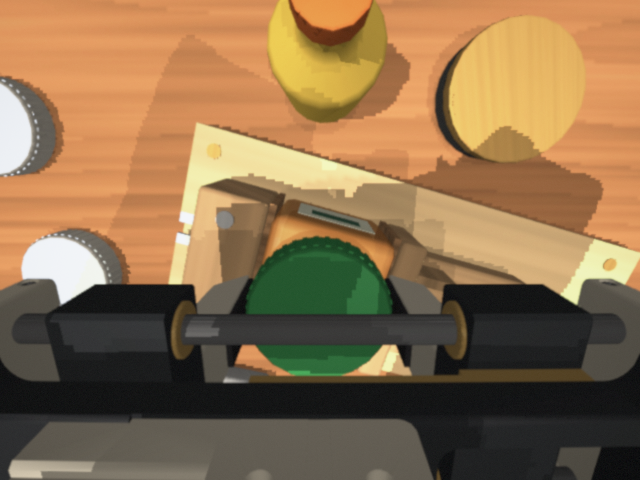

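The cap at (318,305) is gripped, the jar is square with the jig, and the torque has eased to 0.3 N m. I continue to a total of about 1.2 rad.

>>> arm_command([
  [[0, 0, -0.01], [0, 0, -0.6], 55],
  [[0, 0, -0.015], [0, 0, -1.2], 55],
  [[0, 0, -0.02], [0, 0, -1.8], 55],
  [[0, 0, -0.025], [0, 0, -2.4], 55],
  [[0, 0, -0.03], [0, 0, -3.0], 55],
  [[0, 0, -0.035], [0, 0, -3.6], 55],
  [[0, 0, -0.04], [0, 0, -4.2], 55],
  [[0, 0, -0.045], [0, 0, -4.8], 55],
  [[0, 0, -0.05], [0, 0, -5.4], 55],
])

```text
time_s: 11.7
position: [0.608, 0.1083, 0.0982]
tcp_rot: [0.96, 0.281, 0.001, -0.0]
ft_force: [-1.6, 0.7, 9.9]
finger_gap: 0.0667
grip_force: 30.0
```

```bash
python3 - <<'E'
from h import *
o=readout.get_obs(); print({k:np.round(v,3) for k,v in o.items() if k!="effort"}); go([0,0,0],0)
E
```

```text
{'time_s': np.float64(11.7), 'qpos': array([-0.816,  0.694,  0.876,  1.782, -0.638,  0.973, -0.678]), 'qd': array([ 0.1  , -0.086, -0.198, -0.011,  0.158, -0.072,  0.602]), 'position': array([0.608, 0.108, 0.098]), 'tcp_rot': array([ 0.96 ,  0.281,  0.001, -0.   ]), 'ft_force': array([-1.613,  0.711,  9.864]), 'torque': array([-0.009,  0.339, -0.167]), 'grip_force': np.float64(30.0), 'finger_gap': np.float64(0.067)}
shift [-19.02  -7.89   3.23] turn z -9.56 head now -57.4
```

>>> arm_command([
  [[0, 0, -0.02], [0, 0, -0.6], 55],
  [[0, 0, -0.03], [0, 0, -1.2], 55],
  [[0, 0, -0.03], [0, 0, -1.8], 55],
  [[0, 0, -0.03], [0, 0, -2.4], 55],
  [[0, 0, -0.03], [0, 0, -2.9], 55],
  [[0, 0, -0.03], [0, 0, -2.9], 55],
  [[0, 0, -0.03], [0, 0, -2.9], 55],
])

```text
time_s: 12.28
position: [0.608, 0.1082, 0.099]
tcp_rot: [0.907, 0.422, 0.001, -0.0]
ft_force: [-0.4, 0.9, 6.6]
finger_gap: 0.067
grip_force: 30.0
```

```bash
python3 - <<'E'
from h import *
o=readout.get_obs(); print({k:np.round(v,3) for k,v in o.items() if k!="effort"}); go([0,0,0],0)
E
```

```text
{'time_s': np.float64(12.283), 'qpos': array([-0.773,  0.662,  0.795,  1.779, -0.573,  0.946, -0.436]), 'qd': array([-0.001,  0.002,  0.005, -0.001, -0.002,  0.002, -0.009]), 'position': array([0.608, 0.108, 0.099]), 'tcp_rot': array([ 0.907,  0.422,  0.001, -0.   ]), 'ft_force': array([-0.377,  0.876,  6.585]), 'torque': array([-0.144,  0.132,  0.113]), 'grip_force': np.float64(30.001), 'finger_gap': np.float64(0.067)}
shift [-15.82 -13.18   3.26] turn z -6.69 head now -40.1
```

>>> arm_command([
  [[0, 0, -0.05], [0, 0, 0], 55],
  [[0, 0, -0.1], [0, 0, 0], 55],
  [[0, 0, -0.15], [0, 0, 0], 55],
  [[0, 0, -0.15], [0, 0, 0], 55],
])

```text
time_s: 12.62
position: [0.6071, 0.108, 0.1026]
tcp_rot: [0.907, 0.422, -0.0, -0.0]
ft_force: [0.4, 0.8, -0.2]
finger_gap: 0.0669
grip_force: 30.0
```

>>> arm_command([
  [[0, 0, -0.1], [0, 0, 0], 55],
  [[0, 0, -0.25], [0, 0, 0], 55],
  [[0, 0, -0.4], [0, 0, 0], 55],
  [[0, 0, -0.55], [0, 0, 0], 55],
  [[0, 0, -0.7], [0, 0, 0], 55],
  [[0, 0, -0.8], [0, 0, 0], 55],
  [[0, 0, -0.88], [0, 0, 0], 55],
  [[0, 0, -0.88], [0, 0, 0], 55],
  [[0, 0, -0.88], [0, 0, 0], 55],
  [[0, 0, -0.88], [0, 0, 0], 55],
  [[0, 0, -0.88], [0, 0, 0], 55],
])

```text
time_s: 13.53
position: [0.607, 0.1079, 0.1287]
tcp_rot: [0.907, 0.422, -0.0, -0.0]
ft_force: [-0.3, 0.4, -0.9]
finger_gap: 0.0668
grip_force: 30.0
```

```bash
python3 - <<'E'
from h import *
o=readout.get_obs(); print(o["position"],o["ft_force"],o["finger_gap"],o["grip_force"])
a=optics.capture("wrist")["color"]; c=optics.capture("side"); b=cv2.resize(c["color"][170:280,260:400],(640,503),interpolation=cv2.INTER_CUBIC)
cv2.imwrite("pics/w6.png",np.hstack([cv2.resize(a,(400,300)),cv2.resize(b,(400,300))]))
E
```

```text
[0.60701238 0.10790201 0.12868855] [-0.34640586  0.37107887 -0.89856576] 0.06676665376004588 29.999924087896943
```

View pics/w6.png

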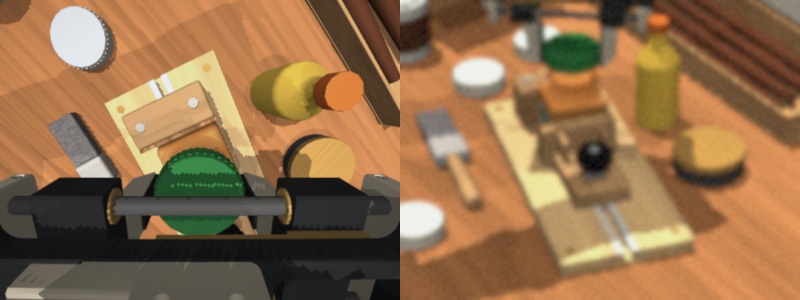

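The gripper holds the green cap at (570,50), above the jar's amber neck at (572,80). The jar is still clamped between stop and jaw, and the bystanders look undisturbed. Handing in.

```bash
python3 -c "
from rig import close_job
print(close_job())"
```

```text
the job is handed in; nothing more can be done
None
```

I handed the job in at about 13.6 s: the jar is clamped with its knob turned tight, and the green cap is unscrewed and held level about 2 cm above the jar's mouth; the hand-in call returned no verdict.

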